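# Load the angle bracket and close the photometer shutter

### The job

Put the aluminium angle bracket into the photometer's open sample compartment so that it rests on its long leg with the short leg standing up, and let go of it. Then slide the sticky shutter shut over it until both of its ends are fully home; it wedges if only one end is pushed, so ease its two orange knobs along in turn, a little at a time. Leave the bottle, the beaker and the blue box where they are.

Things in the scene. Friction and masses are not known exactly. Their poses are not given: they have to be found in the camera images.
- meter: Cream benchtop photometer, fixed, 254 mm along x, 320 along y, 104 high; origin at the centre of its underside, z up. From its -y end: end wall y -160 to -150 mm; open sample compartment y -150 to -40, x -92 to 92; then solid, with a fixed cover (top at z 104) from y 30 to 160, under which the shutter is parked. Dark lips (top z 104, inner edge x +-104) run over the shutter's track along both x sides.
- compartment (a point): Centre of the open compartment's white floor (meter x 0, y -95, z 12 mm); axes as the meter's. The floor is 184 mm along x, 110 mm along y. The shutter closes over it towards the meter's -y, its underside 73 mm above this floor, so a bracket with its long leg up blocks it.
- shutter: Blue-grey plate loose in its track, 8 mm thick, 192 mm long in y, 230 wide (track 234). Origin: middle of the leading (-y) edge, underside, 85 mm above the bench; axes nearly the meter's. Parked: origin at meter y -40 to -52 mm; closed: -150, edge flat on the end wall. Pushed at one end only it turns about 0.08 rad and wedges or barely creeps; pushing the other end 15 to 30 mm frees it. Under 20 N does.
- knob_near (a point): Middle of the round orange knob at the shutter's -x end (shutter x -80, y 14 mm): 20 mm diameter, 36 mm high, standing on the shutter's top, from 93 to 129 mm above the bench; this point is at 111 mm. While parked about 45 mm are clear between the knob's +y side and the fixed cover, for a finger that pushes the knob towards -y.
- knob_far (a point): Middle of the same kind of orange knob at the shutter's +x end (shutter x +80, y 14 mm).
- long_leg (a point): Centre of the long leg of a loose L-shaped aluminium bracket (about 270 g, 72 mm wide along y, legs 10 mm thick; long leg 90, short leg 60 mm, from the outer corner). x runs from the corner along the short leg, z along the long leg. Outer corner at (-5, 0, -45) mm from here. It starts on its short leg, z up. Pushed 45 mm towards -x near the top of the long leg, it tips over its corner onto that leg, x up.
- short_leg (a point): Centre of the bracket's short leg (axes as above; outer corner at (-30, 0, -5) mm from here). Upright after tipping, its top is 60 mm above what the bracket lies on, and it can be gripped from above across its 10 mm thickness.
- reagent_mid (a point): Middle of an amber bottle, 60 mm diameter, 130 mm high; a bystander.
- beaker_mid (a point): Middle of a glass beaker, 70 mm diameter, 85 mm high; a bystander.
- tipbox_mid (a point): Middle of a blue box 80 x 110 x 50 mm; a bystander.

How it is judged:
On the way:
1. the bracket rests on its long leg on the compartment's floor, short leg up, let go (angle between short_leg's own x axis and vertical below 0.15 rad and z of long_leg in the frame of meter below 0.022 m and y of long_leg in the frame of meter between -0.15 and -0.06 m and contact force between the fingers and bracket below 0.1 N), for 0.2 s.
At the end, for the whole second after the job is handed in: The bracket lies on its long leg on the compartment's floor, short leg up within 0.15 rad; the shutter is closed with both ends within 5 mm of fully home (each knob beyond meter y = -131 mm), in its track and at rest; the bystanders have not been moved by more than 30 mm (angle between short_leg's own x axis and vertical below 0.15 rad and z of long_leg in the frame of meter below 0.022 m and y of long_leg in the frame of meter between -0.15 and -0.06 m and x of long_leg in the frame of meter between -0.092 and 0.092 m and y of each of knob_near, knob_far in the frame of meter below -0.131 m and z of shutter in the frame of meter below 0.09 m and linear speed of shutter below 0.01 m/s); the robot touches nothing.
It fails at once if the bottle is moved by more than 30 mm (distance of reagent_mid from where it was at the start of the episode above 0.03 m).
It fails at once if the beaker is moved by more than 30 mm (distance of beaker_mid from where it was at the start of the episode above 0.03 m).
It fails at once if the blue box is moved by more than 30 mm (distance of tipbox_mid from where it was at the start of the episode above 0.03 m).
It also fails if it takes over 72 s, if anything falls off the work surface, if the arm or the gripper's body presses on something with over 40 N, if the wrist force passes 120 N, or if a joint passes its speed limit or range.

### The arm

A 6-joint arm with a two-finger parallel gripper is mounted at the origin on the work surface. World frame = base frame: x ahead of the robot, y to its left, z up, the work surface at z = 0. Lengths are in m, angles in rad, forces in N, time in s.
With the tool pointing down it reaches from about 0.325 to 0.925 m from the base axis. Payload 3.1 kg.
Tool frame: the origin (TCP) lies at the very end of the fingers, on their centre line; the grasp point (between the pads) lies 19 mm behind it; z points along the fingers, y is the line along which they close (so a half turn about z gives the same grasp; the last joint's range is limited). The gripper opens to 85 mm and grips with 20 to 120 N. Pads are 22 mm wide; open, the fingers measure 114 mm over their backs; the gripper's body (76 mm by 85 mm) begins 54 mm behind the grasp point. The pads swing forward as they close: fully open they stand 13 mm farther back than shut.
Start: joints at [1.15, 0.217, 1.613, -0, 1.311, -0.112], TCP at [0.19, 0.595, 0.231] pointing down, gripper open.
Joint ranges: [-2.75, 2.75], [-0.78, 2.1], [0.31, 2.55], [-1.13, 4.27], [0.13, 2.63], [-2.58, 2.58]. Speed limits (rad/s): [2.79, 2.79, 3.14, 3.14, 3.14, 3.14].

### API

Orientations are given as a unit quaternion [x, y, z, w].
In Python, from station import * gives the robot as it stands.
- The arm moves only by the tool step_arm, never from a script. Its argument "commands" is a list of rows, each an object of numbers: "dx", "dy", "dz": the shift along the tool's x, y, z in units of 25 mm (1.0 is 25 mm); "ax", "ay", "az": the turn, a rotation vector about the tool's x, y, z in units of 8 degrees (1.0 is 8 degrees); "gripper": the opening in per cent of the stroke, from 0 (shut) to 100 (fully open). In form: [{"dx": .., "dy": .., "dz": .., "ax": .., "ay": .., "az": .., "gripper": ..}, ...]. A call has 1 to 5 rows; each row is the pose to reach, as a shift and turn from the pose commanded when the call began, along the tool's axes at that moment; what a row does not reach only later rows make up. A row lasts 1/10 s, in which the tool goes at most 50 mm and 8.59 degrees, less where a joint would pass 70% of its speed; a pose out of reach is approached as far as the arm can. A call with a gripper value outside its range is refused whole. The fingers move at their own pace and stop on an object; "newtons" is the grip in N (left out, the last holds). Time passes only in rows, so rows that repeat a pose let the fingers close. It gives the time, the measured TCP pose, the force, the opening and the grip force at its end, in the units of the state.
- state(): the state, without advancing time (a new reading comes with each control period).
- grab_frame(name): name is "side" or "top" or "wrist"; returns the picture (480x640x3 uint8, red, green, blue); there is no depth.
- camera_model(name): a dict with "K" (3x3 intrinsics, pixels), "distortion" ([k1, k2, p1, p2, k3] as OpenCV has them; the pictures are not rectified), "R" (3x3) and "t" (3): a world point X has camera coordinates R X + t; the wrist camera has in their place "hand_eye" (4x4, takes a point from camera to tool coordinates, whose origin is the TCP and whose axes are the flange's). Camera axes: x right, y down, z forward; pixel columns grow to the right and rows downward; lengths in m; the calibration is good to about 2 mm. A picture is of the moment at which its call begins: read the wrist's pose just before it. camera_model takes no time and is no camera call.
- sign_off(): hands the job in; it is judged then, once.
Trained networks look in the newest picture that a camera, given by its name, has taken for a name from the list of things; names that differ only in an ending like _2 or _b are one class to them, and where a whole thing is asked for, a point or a joint stands for the part that bears it (a point fixed in the world has none). Each returns a list of dicts, best first, with "confidence" (0 to 1); they miss things now and then, are a little off and sometimes report something else, mostly with a low value. They report only what shows in the picture. A call takes as long as a camera call.
- spot_in(camera, target): "rect" ([left, top, right, bottom] as shares, 0 to 1, of the picture: columns of its width, rows of its height, round what is visible of it).
- regions_of(camera, target): "pixels" (480x640 bool, what is visible of it) and "rect" ([left, top, right, bottom] as shares, 0 to 1, of the picture: columns of its width, rows of its height, round what is visible of it).
The state is a dict: "time_s": time; "joint_pos": joint angles; "dq": joint speeds; "tau": joint torques, N m; "eef_pos": TCP position; "eef_rot": TCP orientation; "wrist_force": force on the tool from outside, world axes, zero at the start; "ft_torque": the same for the moment, N m; "grip_width": opening from 0.0 (shut) to 1.0 (fully open); "gripper_force": force on a finger pad.
Only numpy, scipy, OpenCV 4.12 (cv2) and the standard library are available. Lean on these libraries where they do the work, as an engineer would, in place of code of your own. Each camera call takes 0.05 s, during which the arm holds its last target. There are 200 camera calls.

## Working session

There is one attempt and no reset: what is moved stays moved. The work goes in short steps, Python scripts to look and compute and a tool call to move; the robot and the scene stay as the last step left them, time stands still between calls to the robot, and variables do not carry over. Pictures are saved under pics/ and viewed, at most 10 in all, crops included, and the job is handed in when it is done.

Besides the shell and the picture viewer there is one more tool, called after "Request:" as name(argument=value, ...), one argument or row to a line, values as JSON. step_arm: Moves the arm, as the interface text tells. Its arguments: {"type":"object","properties":{"commands":{"type":"array"},"newtons":{"type":"number"}},"required":["commands"]}

```bash
mkdir -p pics; ls
cat > h.py <<'E'
from station import *
import numpy as np, cv2
from scipy.spatial.transform import Rotation as Ro
def cam(name,st=None):
    m=camera_model(name);K=np.array(m["K"],float);D=np.array(m["distortion"],float)
    if name=="wrist":
        st=st or state();T=np.eye(4);T[:3,:3]=Ro.from_quat(st["eef_rot"]).as_matrix();T[:3,3]=st["eef_pos"]
        I=np.linalg.inv(T@np.array(m["hand_eye"]));return K,D,I[:3,:3],I[:3,3]
    return K,D,np.array(m["R"]),np.array(m["t"])
def ray(c,uv):
    K,D,R,t=c;p=cv2.undistortPoints(np.array(uv,float).reshape(-1,1,2),K,D).reshape(-1,2)
    d=np.c_[p,np.ones(len(p))]@R;return -R.T@t,d/np.linalg.norm(d,axis=1)[:,None]
def onz(c,uv,z):
    o,d=ray(c,uv);return o+d*((z-o[2])/d[:,2])[:,None]
def proj(c,X):
    K,D,R,t=c;return cv2.projectPoints(np.array(X,float).reshape(-1,3),cv2.Rodrigues(R)[0],t,K,D)[0].reshape(-1,2)
def tri(c1,u1,c2,u2):
    o1,d1=ray(c1,u1);o2,d2=ray(c2,u2);d1=d1[0];d2=d2[0]
    s=np.linalg.lstsq(np.c_[d1,-d2],o2-o1,rcond=None)[0]
    a,b=o1+s[0]*d1,o2+s[1]*d2;return (a+b)/2,np.linalg.norm(a-b)
def save(im,n): cv2.imwrite("pics/"+n,im[:,:,::-1])
def find(cam_,names):
    out={}
    for n in names:
        r=regions_of(cam_,n)
        for q in r[:2]:
            ys,xs=np.nonzero(q["pixels"])
            if len(xs):
                print(cam_,n,round(q["confidence"],2),"cen",xs.mean().round(1),ys.mean().round(1),"box",xs.min(),ys.min(),xs.max(),ys.max())
                out.setdefault(n,q["pixels"])
    return out
E
python3 - <<'E'
from h import *
np.set_printoptions(precision=3,suppress=True)
ims=[grab_frame("top"),grab_frame("side")]
N=["meter","shutter","knob_near","knob_far","long_leg","reagent_mid","beaker_mid","tipbox_mid"]
for i,n in enumerate(["top","side"]):
    save(ims[i],n+"0.png"); find(n,N)
    c=cam(n);print(n,-c[2].T@c[3])
E
```

```text
pics
top meter 0.73 cen 223.2 246.5 box 113 158 328 335
top meter 0.69 cen 376.5 374.4 box 358 357 396 393
top shutter 0.84 cen 228.7 244.8 box 192 184 266 306
top knob_near 0.69 cen 228.8 244.7 box 193 185 265 306
top knob_far 0.64 cen 228.8 244.9 box 193 185 265 307
top long_leg 0.71 cen 458.8 269.9 box 434 248 482 290
top reagent_mid 0.81 cen 376.3 374.2 box 358 357 395 392
top tipbox_mid 0.64 cen 475.8 172.2 box 443 145 508 199
top [ 0.38  -0.075  0.96 ]
side meter 0.66 cen 287.3 214.9 box 212 143 363 285
side shutter 0.96 cen 284.5 196.7 box 237 175 334 219
side knob_near 0.55 cen 283.8 196.7 box 237 174 333 219
side knob_far 0.65 cen 284.6 196.7 box 239 176 333 218
side long_leg 0.66 cen 381.4 352.0 box 365 316 402 375
side reagent_mid 0.8 cen 248.1 328.1 box 230 296 267 356
side beaker_mid 0.56 cen 428.3 229.5 box 414 207 446 253
side beaker_mid 0.3 cen 284.1 196.6 box 237 175 334 219
side tipbox_mid 0.78 cen 472.7 319.9 box 439 286 508 355
side tipbox_mid 0.6 cen 287.4 214.9 box 212 142 364 286
side [ 0.297 -0.645  0.729]
```

View pics/top0.png

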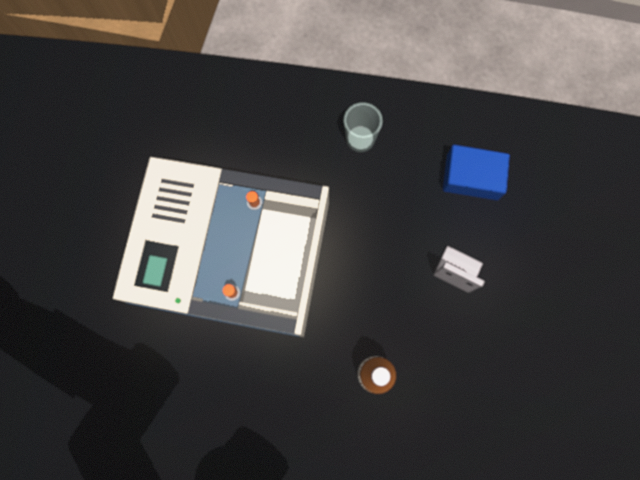

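View pics/side0.png

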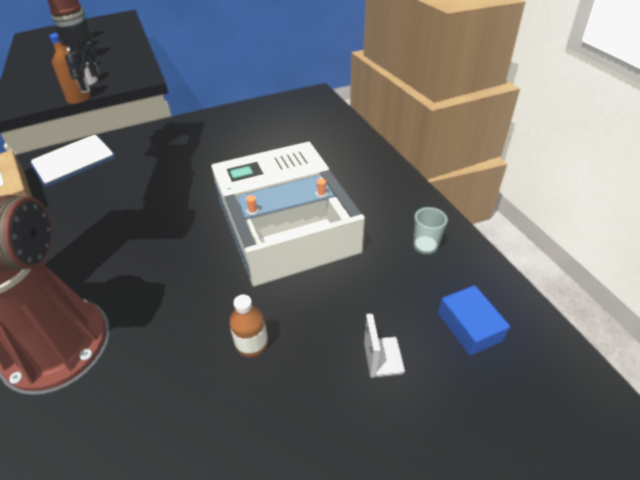

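The top view shows the meter with its open compartment towards image right, the cover corners at (150,158) and (114,299), and the end wall from (328,187) to (302,335). The knobs are at (253,199) and (230,291), and the bracket is at about (460,270). The side view shows the bracket at (381,350) with its long leg standing on the left. I'll zoom in on the bracket and fit the poses.

```bash
cat > fit.py <<'E'
from h import *
from scipy.optimize import least_squares
np.set_printoptions(precision=3,suppress=True)
def pose(p,X): 
    c,s=np.cos(p[2]),np.sin(p[2]);X=np.array(X,float);return np.c_[c*X[:,0]-s*X[:,1]+p[0],s*X[:,0]+c*X[:,1]+p[1],X[:,2]]
def fit(obs,p0):
    f=lambda p:np.concatenate([(proj(cam(c),pose(p,X))-np.array(U)).ravel() for c,X,U in obs])
    r=least_squares(f,p0,loss="soft_l1");return r.x,r.fun.reshape(-1,2)
E
python3 - <<'E'
from fit import *
t=cv2.imread("pics/top0.png")[235:305,420:495];s=cv2.imread("pics/side0.png")[305:385,355:415]
r=lambda i,w,h:cv2.resize(i,(w,h),interpolation=cv2.INTER_CUBIC)
cv2.imwrite("pics/z.png",np.hstack([r(t,400,373),r(s,375,500)[:373*1+0]]) if 0 else np.hstack([r(t,429,400),r(s,300,400)]))
ct,cs=cam("top"),cam("side")
for u in [(150,158),(114,299),(328,187),(302,335)]: print(u,onz(ct,u,.104 if u[0]<200 else .085))
k1=(253,199);k2=(230,291)
# knob tops
for a,b in [((252,195),(321,182)),((229,288),(251,199))]: print("knob",tri(ct,a,cs,b))
for n,z in [("tip",(475,172)),("bottle",(380,377))]: print(n,onz(ct,z,.05 if n=="tip" else .13))
print("beaker",onz(ct,(361,138),0.0), "brack",onz(ct,(458,262),.0))
o=[("top",[[-.127,.16,.104],[.127,.16,.104],[.127,-.16,.085],[-.127,-.16,.085]],[(114,299),(150,158),(328,187),(302,335)]),]
print(fit(o,[.4,.1,0]));
E
```

```text
(150, 158) [[0.668 0.287 0.104]]
(114, 299) [[0.416 0.293 0.104]]
(328, 187) [[ 0.666 -0.031  0.085]]
(302, 335) [[ 0.406 -0.026  0.085]]
knob (array([0.618, 0.091, 0.126]), np.float64(0.0046716118508038475))
knob (array([0.459, 0.1  , 0.126]), np.float64(0.004533956263733415))
tip [[ 0.747 -0.294  0.05 ]]
bottle [[ 0.359 -0.158  0.13 ]]
beaker [[ 0.804 -0.076  0.   ]] brack [[ 0.584 -0.289  0.   ]]
(array([ 0.539,  0.131, -0.022]), array([[-0.412,  0.218],
       [-0.314, -0.416],
       [ 0.248,  2.192],
       [ 0.445, -1.081]]))
```

View pics/z.png

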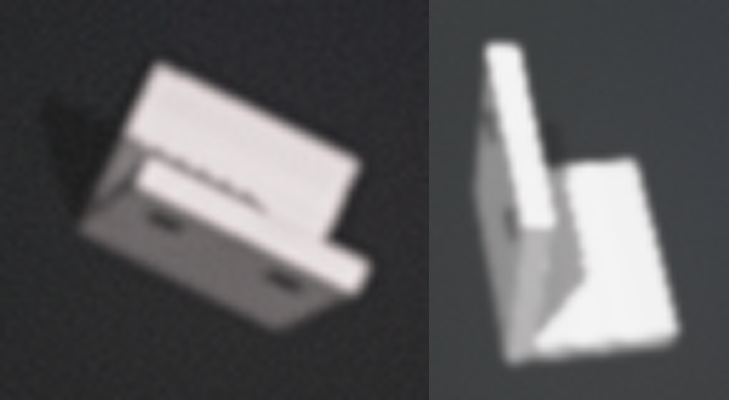

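The zoom shows the bracket's outer bottom edge on the left and the long-leg top strip. The short leg points up-right in the top image. Next I'll fit its pose from both views.

Run:
```python
from fit import *
T=[((0,36,0),(80,228)),((0,-36,0),(278,330)),((60,36,10),(160,63)),((60,-36,10),(358,160)),((0,-36,90),(357,297)),((10,-36,90),(372,265)),((10,36,90),(147,160)),((0,36,90),(137,190))]
S=[((0,36,90),(58,45)),((10,36,90),(91,45)),((10,-36,90),(126,224)),((0,-36,90),(97,229)),((0,-36,0),(80,362)),((60,-36,5),(250,338)),((60,36,10),(207,158))]
g=lambda L,o,k:(np.array([a for a,_ in L])/1000,np.array([b for _,b in L])/k+o-.5+.5/k)
o=[("top",*g(T,np.array([420,235]),5.72)),("side",*g(S,np.array([355,305]),5.0))]
p,r=fit(o,[.57,-.29,-.5]);print(p,r);print(fit(o[:1],p)[0],fit(o[1:],p)[0])
s=state();print(s["eef_pos"],Ro.from_quat(s["eef_rot"]).as_matrix(),s["time_s"])
```

```text
[ 0.541 -0.279 -0.32 ] [[-0.586  0.985]
 [-0.094  0.346]
 [-0.372  0.511]
 [ 0.081  0.589]
 [-0.106 -0.242]
 [-0.418  0.084]
 [ 0.394 -0.353]
 [-0.247 -0.392]
 [ 0.702  0.633]
 [-0.225  0.083]
 [ 0.662 -0.171]
 [ 0.42  -0.54 ]
 [ 0.293  0.237]
 [-0.26  -0.048]
 [ 0.029  0.457]]
[ 0.541 -0.279 -0.316] [ 0.541 -0.279 -0.323]
[0.19  0.595 0.231] [[-0.953  0.304 -0.   ]
 [ 0.304  0.953 -0.   ]
 [-0.    -0.    -1.   ]] 0.9
```

```bash
cat > plan.py <<'E'
from h import *
import json,sys
# plan.py n x y z yaw_of_tool_y_deg [x0 y0 z0 yaw0]: n calls, linear
a=[float(v) for v in sys.argv[1:]];n=int(a[0])
s=state();R=Ro.from_quat(s["eef_rot"]).as_matrix();p0=np.array(s["eef_pos"]);y0=np.degrees(np.arctan2(R[1,1],R[0,1]))
if len(a)>5: p0=np.array(a[5:8]);y0=a[8]
p1=np.array(a[1:4]);dy=(a[4]-y0+180)%360-180
print("from",p0.round(4),round(y0,2),"tilt",R[:,2].round(4))
for i in range(n):
    y=np.radians(y0+dy*i/n);ty=np.array([np.cos(y),np.sin(y),0]);tx=np.array([-np.sin(y),np.cos(y),0])*-1*-1
    tx=np.cross(ty,[0,0,-1.])
    d=(p1-p0)/n;print(dict(dx=round(d@tx/.025,2),dy=round(d@ty/.025,2),dz=round(-d[2]/.025,2),az=round(-dy/n/8,2)))
E
python3 plan.py 5 .579 -.2916 .20 -18.3
```

```text
from [0.1899 0.5954 0.2313] 72.31 tilt [-0. -0. -1.]
{'dx': np.float64(-5.12), 'dy': np.float64(-5.81), 'dz': np.float64(0.25), 'az': np.float64(2.27)}
{'dx': np.float64(-6.68), 'dy': np.float64(-3.93), 'dz': np.float64(0.25), 'az': np.float64(2.27)}
{'dx': np.float64(-7.57), 'dy': np.float64(-1.66), 'dz': np.float64(0.25), 'az': np.float64(2.27)}
{'dx': np.float64(-7.71), 'dy': np.float64(0.77), 'dz': np.float64(0.25), 'az': np.float64(2.27)}
{'dx': np.float64(-7.09), 'dy': np.float64(3.13), 'dz': np.float64(0.25), 'az': np.float64(2.27)}
```

Request:
step_arm(
  commands=[
    {"dx": -5.12,"dy": -5.81,"dz": 0.25,"az": 2.27,"gripper": 0},
    {"dx": -5.12,"dy": -5.81,"dz": 0.25,"az": 2.27,"gripper": 0},
    {"dx": -5.12,"dy": -5.81,"dz": 0.25,"az": 2.27,"gripper": 0},
    {"dx": -5.12,"dy": -5.81,"dz": 0.25,"az": 2.27,"gripper": 0},
    {"dx": -5.12,"dy": -5.81,"dz": 0.25,"az": 2.27,"gripper": 0},
  ],
)

```text
invalid input
```

Request:
step_arm(
  commands=[
    {"dx": -6.68,"dy": -3.93,"dz": 0.25,"az": 2.27},
    {"dx": -6.68,"dy": -3.93,"dz": 0.25,"az": 2.27},
    {"dx": -6.68,"dy": -3.93,"dz": 0.25,"az": 2.27},
    {"dx": -6.68,"dy": -3.93,"dz": 0.25,"az": 2.27},
    {"dx": -6.68,"dy": -3.93,"dz": 0.25,"az": 2.27},
  ],
)

```text
invalid input
```

Request:
step_arm(
  commands=[
    {"dx": -7.57,"dy": -1.66,"dz": 0.25,"az": 2.27},
    {"dx": -7.57,"dy": -1.66,"dz": 0.25,"az": 2.27},
    {"dx": -7.57,"dy": -1.66,"dz": 0.25,"az": 2.27},
    {"dx": -7.57,"dy": -1.66,"dz": 0.25,"az": 2.27},
    {"dx": -7.57,"dy": -1.66,"dz": 0.25,"az": 2.27},
  ],
)

```text
invalid input
```

Request:
step_arm(
  commands=[
    {"dx": -7.71,"dy": 0.77,"dz": 0.25,"az": 2.27},
    {"dx": -7.71,"dy": 0.77,"dz": 0.25,"az": 2.27},
    {"dx": -7.71,"dy": 0.77,"dz": 0.25,"az": 2.27},
    {"dx": -7.71,"dy": 0.77,"dz": 0.25,"az": 2.27},
    {"dx": -7.71,"dy": 0.77,"dz": 0.25,"az": 2.27},
  ],
)

```text
invalid input
```

Request:
step_arm(
  commands=[
    {"dx": -7.09,"dy": 3.13,"dz": 0.25,"az": 2.27},
    {"dx": -7.09,"dy": 3.13,"dz": 0.25,"az": 2.27},
    {"dx": -7.09,"dy": 3.13,"dz": 0.25,"az": 2.27},
    {"dx": -7.09,"dy": 3.13,"dz": 0.25,"az": 2.27},
    {"dx": -7.09,"dy": 3.13,"dz": 0.25,"az": 2.27},
  ],
)

```text
invalid input
```

```bash
python3 plan.py 1 .579 -.2916 .072 -18.3; python3 -c "
from h import *
s=state();print(s['grip_width'],s['joint_pos'],s['wrist_force'],s['time_s']);save(grab_frame('wrist'),'w1.png')"
```

```text
from [0.1899 0.5954 0.2313] 72.31 tilt [-0. -0. -1.]
{'dx': np.float64(-25.61), 'dy': np.float64(-29.07), 'dz': np.float64(6.37), 'az': np.float64(11.33)}
0.9969382575867506 [ 1.14978435e+00  2.16872268e-01  1.61341352e+00 -2.70903004e-06
  1.31131744e+00 -1.12228871e-01] [ 0.56457587 -0.17437711  0.12520679] 0.9
```

View pics/w1.png

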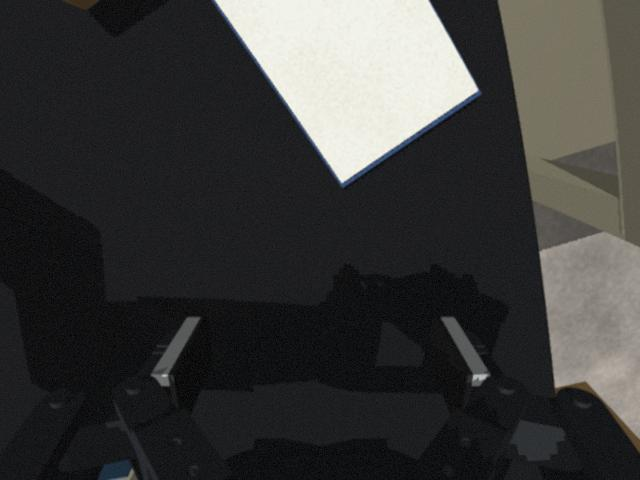

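The calls were refused. The wrist picture shows the arm has not moved. I'll try rows with every key.

Request:
step_arm(
  commands=[
    {"dx": -5.12,"dy": -5.81,"dz": 0.25,"ax": 0,"ay": 0,"az": 2.27,"gripper": 0},
    {"dx": -5.12,"dy": -5.81,"dz": 0.25,"ax": 0,"ay": 0,"az": 2.27,"gripper": 0},
    {"dx": -5.12,"dy": -5.81,"dz": 0.25,"ax": 0,"ay": 0,"az": 2.27,"gripper": 0},
    {"dx": -5.12,"dy": -5.81,"dz": 0.25,"ax": 0,"ay": 0,"az": 2.27,"gripper": 0},
    {"dx": -5.12,"dy": -5.81,"dz": 0.25,"ax": 0,"ay": 0,"az": 2.27,"gripper": 0},
  ],
)

```text
time_s: 1.45
eef_pos: [0.2689, 0.414, 0.2244]
eef_rot: [0.31, 0.951, -0.001, 0.0]
wrist_force: [0.2, 0.3, 0.4]
grip_width: 0.14
gripper_force: 0.0
```

All seven keys are needed in every row.

Request:
step_arm(
  commands=[
    {"dx": -6.68,"dy": -3.93,"dz": 0.25,"ax": 0,"ay": 0,"az": 2.27,"gripper": 0},
    {"dx": -6.68,"dy": -3.93,"dz": 0.25,"ax": 0,"ay": 0,"az": 2.27,"gripper": 0},
    {"dx": -6.68,"dy": -3.93,"dz": 0.25,"ax": 0,"ay": 0,"az": 2.27,"gripper": 0},
    {"dx": -6.68,"dy": -3.93,"dz": 0.25,"ax": 0,"ay": 0,"az": 2.27,"gripper": 0},
    {"dx": -6.68,"dy": -3.93,"dz": 0.25,"ax": 0,"ay": 0,"az": 2.27,"gripper": 0},
  ],
)

```text
time_s: 1.95
eef_pos: [0.3474, 0.2376, 0.2191]
eef_rot: [0.457, 0.889, -0.0, 0.001]
wrist_force: [-0.6, -0.0, -0.6]
grip_width: 0.004
gripper_force: 0.0
```

Request:
step_arm(
  commands=[
    {"dx": -7.57,"dy": -1.66,"dz": 0.25,"ax": 0,"ay": 0,"az": 2.27,"gripper": 0},
    {"dx": -7.57,"dy": -1.66,"dz": 0.25,"ax": 0,"ay": 0,"az": 2.27,"gripper": 0},
    {"dx": -7.57,"dy": -1.66,"dz": 0.25,"ax": 0,"ay": 0,"az": 2.27,"gripper": 0},
    {"dx": -7.57,"dy": -1.66,"dz": 0.25,"ax": 0,"ay": 0,"az": 2.27,"gripper": 0},
    {"dx": -7.57,"dy": -1.66,"dz": 0.25,"ax": 0,"ay": 0,"az": 2.27,"gripper": 0},
  ],
)

```text
time_s: 2.45
eef_pos: [0.4256, 0.0604, 0.2132]
eef_rot: [0.591, 0.806, 0.0, 0.001]
wrist_force: [-0.1, 1.1, -0.6]
grip_width: 0.0
gripper_force: 0.0
```

Request:
step_arm(
  commands=[
    {"dx": -7.71,"dy": 0.77,"dz": 0.25,"ax": 0,"ay": 0,"az": 2.27,"gripper": 0},
    {"dx": -7.71,"dy": 0.77,"dz": 0.25,"ax": 0,"ay": 0,"az": 2.27,"gripper": 0},
    {"dx": -7.71,"dy": 0.77,"dz": 0.25,"ax": 0,"ay": 0,"az": 2.27,"gripper": 0},
    {"dx": -7.71,"dy": 0.77,"dz": 0.25,"ax": 0,"ay": 0,"az": 2.27,"gripper": 0},
    {"dx": -7.71,"dy": 0.77,"dz": 0.25,"ax": 0,"ay": 0,"az": 2.27,"gripper": 0},
  ],
)

```text
time_s: 2.95
eef_pos: [0.5033, -0.1168, 0.2067]
eef_rot: [0.71, 0.704, 0.0, 0.001]
wrist_force: [-0.2, 1.4, 0.5]
grip_width: -0.001
gripper_force: 0.0
```

Request:
step_arm(
  commands=[
    {"dx": -7.09,"dy": 3.13,"dz": 0.25,"ax": 0,"ay": 0,"az": 2.27,"gripper": 0},
    {"dx": -7.09,"dy": 3.13,"dz": 0.25,"ax": 0,"ay": 0,"az": 2.27,"gripper": 0},
    {"dx": -7.09,"dy": 3.13,"dz": 0.25,"ax": 0,"ay": 0,"az": 2.27,"gripper": 0},
    {"dx": -7.09,"dy": 3.13,"dz": 0.25,"ax": 0,"ay": 0,"az": 2.27,"gripper": 0},
    {"dx": -7.09,"dy": 3.13,"dz": 0.25,"ax": 0,"ay": 0,"az": 2.27,"gripper": 0},
  ],
)

```text
time_s: 3.45
eef_pos: [0.5802, -0.2943, 0.1992]
eef_rot: [0.812, 0.583, 0.0, 0.001]
wrist_force: [-0.2, -0.3, -0.8]
grip_width: 0.002
gripper_force: 0.0
```

```bash
python3 plan.py 1 .579 -.2916 .072 -18.3; python3 -c "
from h import *
s=state();print(s['grip_width'],s['joint_pos'],s['wrist_force'],s['time_s'])
i=grab_frame('wrist');save(i,'w1.png');find('wrist',['long_leg','short_leg'])
X=[(0,36,90),(10,36,90),(10,-36,90),(0,-36,90),(60,-36,10),(60,36,10)]
from fit import pose
print(proj(cam('wrist',s),pose([.541,-.279,-.32],np.array(X)/1000)).round())"
```

```text
from [ 0.5802 -0.2943  0.1992] -18.61 tilt [ 0.0011 -0.001  -1.    ]
{'dx': np.float64(0.09), 'dy': np.float64(-0.08), 'dz': np.float64(5.09), 'az': np.float64(-0.04)}
0.002474020846822221 [-5.77078566e-01  2.95960891e-01  1.57862886e+00 -2.25397934e-04
  1.26551788e+00 -2.52267323e-01] [-0.17940415 -0.34339153 -0.75327504] 3.45
wrist long_leg 0.6 cen 298.1 212.3 box 257 165 343 284
wrist short_leg 0.61 cen 298.1 211.9 box 259 166 342 282
[[255. 182.]
 [270. 182.]
 [275. 283.]
 [261. 283.]
 [340. 245.]
 [341. 166.]]
```

View pics/w1.png

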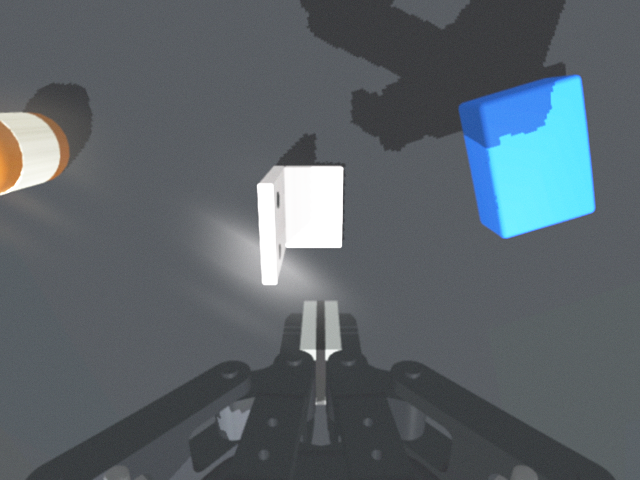

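The wrist view shows the bracket where predicted: leg top at x 258–275, short-leg end at x 342, within 2 px. Next I descend behind the long leg and push it over.

Request:
step_arm(
  commands=[
    {"dx": 0.09,"dy": -0.08,"dz": 1.6,"ax": 0,"ay": 0,"az": 0,"gripper": 0},
    {"dx": 0.09,"dy": -0.08,"dz": 3.2,"ax": 0,"ay": 0,"az": 0,"gripper": 0},
    {"dx": 0.09,"dy": -0.08,"dz": 4.6,"ax": 0,"ay": 0,"az": 0,"gripper": 0},
    {"dx": 0.09,"dy": -0.08,"dz": 5.08,"ax": 0,"ay": 0,"az": 0,"gripper": 0},
    {"dx": 0.09,"dy": -0.08,"dz": 5.08,"ax": 0,"ay": 0,"az": 0,"gripper": 0},
  ],
)

```text
time_s: 4.1
eef_pos: [0.5749, -0.2862, 0.0709]
eef_rot: [0.811, 0.585, -0.001, -0.003]
wrist_force: [-0.3, -0.5, 0.1]
grip_width: -0.0
gripper_force: 0.0
```

Request:
step_arm(
  commands=[
    {"dx": 0,"dy": -0.3,"dz": 0,"ax": 0,"ay": 0,"az": 0,"gripper": 0},
    {"dx": 0,"dy": -0.6,"dz": 0,"ax": 0,"ay": 0,"az": 0,"gripper": 0},
    {"dx": 0,"dy": -0.9,"dz": 0,"ax": 0,"ay": 0,"az": 0,"gripper": 0},
    {"dx": 0,"dy": -1.2,"dz": 0,"ax": 0,"ay": 0,"az": 0,"gripper": 0},
    {"dx": 0,"dy": -1.5,"dz": 0,"ax": 0,"ay": 0,"az": 0,"gripper": 0},
  ],
)

```text
time_s: 4.6
eef_pos: [0.5406, -0.2776, 0.074]
eef_rot: [0.812, 0.584, 0.0, 0.001]
wrist_force: [-0.1, -0.3, 0.1]
grip_width: -0.001
gripper_force: 0.1
```

Request:
step_arm(
  commands=[
    {"dx": 0,"dy": -0.3,"dz": 0,"ax": 0,"ay": 0,"az": 0,"gripper": 0},
    {"dx": 0,"dy": -0.6,"dz": 0,"ax": 0,"ay": 0,"az": 0,"gripper": 0},
    {"dx": 0,"dy": -0.9,"dz": 0,"ax": 0,"ay": 0,"az": 0,"gripper": 0},
    {"dx": 0,"dy": -1.2,"dz": 0,"ax": 0,"ay": 0,"az": 0,"gripper": 0},
    {"dx": 0,"dy": -1.4,"dz": 0,"ax": 0,"ay": 0,"az": 0,"gripper": 0},
  ],
)

```text
time_s: 5.1
eef_pos: [0.5069, -0.266, 0.0728]
eef_rot: [0.812, 0.584, -0.0, -0.0]
wrist_force: [0.3, -0.1, -0.5]
grip_width: -0.001
gripper_force: 0.0
```

Request:
step_arm(
  commands=[
    {"dx": 0,"dy": 0,"dz": 0,"ax": 0,"ay": 0,"az": 0,"gripper": 0},
    {"dx": 0,"dy": 0,"dz": -2,"ax": 0,"ay": 0,"az": 0,"gripper": 0},
    {"dx": 0,"dy": 0,"dz": -4,"ax": 0,"ay": 0,"az": 0,"gripper": 50},
    {"dx": 0,"dy": 0,"dz": -5,"ax": 0,"ay": 0,"az": 0,"gripper": 60},
    {"dx": 0,"dy": 0,"dz": -5,"ax": 0,"ay": 0,"az": 0,"gripper": 60},
  ],
)

```text
time_s: 5.6
eef_pos: [0.5114, -0.2688, 0.2046]
eef_rot: [0.811, 0.584, 0.002, 0.006]
wrist_force: [0.8, 0.2, -0.2]
grip_width: 0.505
gripper_force: 0.0
```

```bash
python3 -c "
from h import *
s=state();print(s['eef_pos'],s['eef_rot'],s['grip_width'],s['wrist_force'],s['time_s'])
i=grab_frame('wrist');find('wrist',['long_leg'])
j=grab_frame('top')[230:310,415:515]
i[:240,440:]=0; i[:200,400:640]=cv2.resize(j,(240,200))
save(i,'w2.png')
j=grab_frame('side');save(j,'s2.png')"
```

```text
[ 0.51143519 -0.26875335  0.20460207] [0.81149124 0.58433238 0.00207194 0.00577466] 0.504929822030619 [ 0.75378559  0.24195686 -0.24076898] 5.6
wrist long_leg 0.85 cen 307.8 208.0 box 251 166 361 267
```

View pics/w2.png

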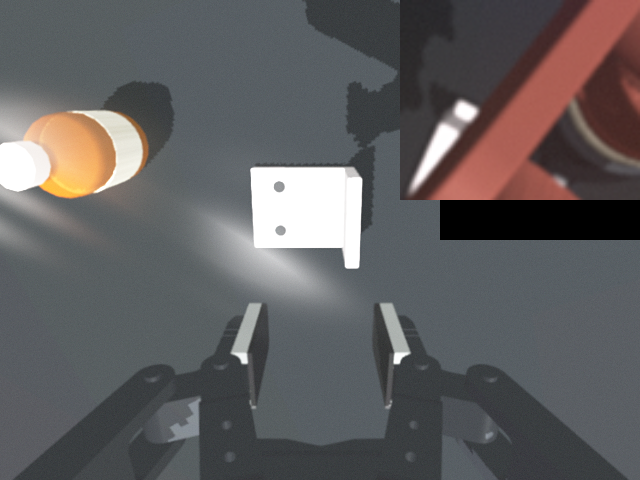

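The bracket lies on its long leg with the short leg up: leg edge at x≈252, short-leg top strip x 345–361, y 178–267. I'll fit its pose and plan the grasp.

```bash
python3 - <<'E'
from fit import *
s=state();print(s["eef_pos"],s["time_s"])
c=cam("wrist",dict(eef_pos=[.51143519,-.26875335,.20460207],eef_rot=[0.81149124,0.58433238,0.00207194,0.00577466]))
L=[((-90,36,10),(252,168)),((-90,-36,10),(255,247)),((0,-36,60),(358,267)),((-10,-36,60),(345,267)),((0,36,60),(361,178)),((-10,-36,10),(345,248))]
X=np.array([a for a,_ in L])/1000;U=np.array([b for _,b in L])
r=least_squares(lambda p:(proj(c,pose(p,X))-U).ravel(),[.54,-.28,-.32],loss="soft_l1");print(r.x,r.fun.reshape(-1,2).round(1))
p=r.x;g=pose(p,[[-.005,0,0]])[0];print("grip xy",g,np.degrees(p[2]))
q=proj(cam("side"),pose(p,X));im=cv2.imread("pics/s2.png")
for a in q: cv2.circle(im,tuple(int(v) for v in a),1,(0,0,255),-1)
print(q.round())
cv2.imwrite("pics/s2z.png",cv2.resize(im[250:430,300:480],(540,540),interpolation=cv2.INTER_CUBIC))
E
python3 plan.py 1 .53 -.28 .042 -18
```

```text
[ 0.507 -0.266  0.196] 5.8
[ 0.542 -0.281 -0.326] [[-0.8  0.3]
 [ 0.2 -0.3]
 [ 0.2  0.5]
 [ 0.7  0.5]
 [ 0.5 -0.1]
 [-3.2 -1.3]]
grip xy [ 0.537 -0.279  0.   ] -18.682246629500884
[[317. 345.]
 [321. 380.]
 [374. 360.]
 [368. 361.]
 [367. 325.]
 [366. 375.]]
from [ 0.5068 -0.2656  0.1961] -18.49 tilt [-0.0027  0.0019 -1.    ]
{'dx': np.float64(-0.25), 'dy': np.float64(1.06), 'dz': np.float64(6.17), 'az': np.float64(-0.06)}
```

View pics/s2z.png

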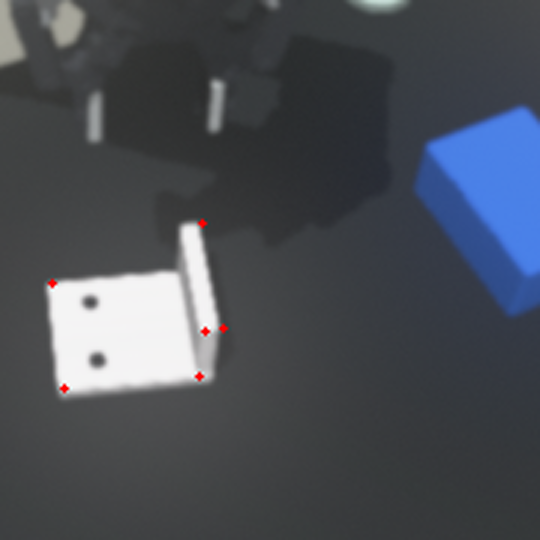

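The side view shows the fitted points (red) on the bracket to about 2 mm. Now I grasp the short leg.

```bash
python3 plan.py 1 .537 -.279 .030 -18.7
```

```text
from [ 0.5068 -0.2656  0.1961] -18.49 tilt [-0.0027  0.0019 -1.    ]
{'dx': np.float64(-0.12), 'dy': np.float64(1.32), 'dz': np.float64(6.65), 'az': np.float64(0.03)}
```

Request:
step_arm(
  commands=[
    {"dx": -0.12,"dy": 1.32,"dz": 2,"ax": 0,"ay": 0,"az": 0,"gripper": 60},
    {"dx": -0.12,"dy": 1.32,"dz": 3.5,"ax": 0,"ay": 0,"az": 0,"gripper": 60},
    {"dx": -0.12,"dy": 1.32,"dz": 5,"ax": 0,"ay": 0,"az": 0,"gripper": 60},
    {"dx": -0.12,"dy": 1.32,"dz": 6.3,"ax": 0,"ay": 0,"az": 0,"gripper": 60},
    {"dx": -0.12,"dy": 1.32,"dz": 6.65,"ax": 0,"ay": 0,"az": 0,"gripper": 60},
  ],
)

```text
time_s: 6.3
eef_pos: [0.5329, -0.2762, 0.0246]
eef_rot: [0.812, 0.584, -0.002, -0.006]
wrist_force: [-0.7, 0.5, 0.3]
grip_width: 0.601
gripper_force: 0.0
```

Request:
step_arm(
  commands=[
    {"dx": 0,"dy": 0,"dz": 0,"ax": 0,"ay": 0,"az": 0,"gripper": 60},
    {"dx": 0,"dy": 0,"dz": 0,"ax": 0,"ay": 0,"az": 0,"gripper": 0},
    {"dx": 0,"dy": 0,"dz": 0,"ax": 0,"ay": 0,"az": 0,"gripper": 0},
    {"dx": 0,"dy": 0,"dz": 0,"ax": 0,"ay": 0,"az": 0,"gripper": 0},
    {"dx": 0,"dy": 0,"dz": 0,"ax": 0,"ay": 0,"az": 0,"gripper": 0},
  ],
  newtons=60,
)

```text
time_s: 6.8
eef_pos: [0.5394, -0.2806, 0.0342]
eef_rot: [0.812, 0.584, 0.0, 0.002]
wrist_force: [-1.4, 1.5, 5.9]
grip_width: 0.103
gripper_force: 60.0
```

Request:
step_arm(
  commands=[
    {"dx": 0,"dy": 0,"dz": 0,"ax": 0,"ay": 0,"az": 0,"gripper": 0},
    {"dx": 0,"dy": 0,"dz": 0,"ax": 0,"ay": 0,"az": 0,"gripper": 0},
    {"dx": 0,"dy": 0,"dz": -0.8,"ax": 0,"ay": 0,"az": 0,"gripper": 0},
    {"dx": 0,"dy": 0,"dz": -2,"ax": 0,"ay": 0,"az": 0,"gripper": 0},
    {"dx": 0,"dy": 0,"dz": -4,"ax": 0,"ay": 0,"az": 0,"gripper": 0},
  ],
)

```text
time_s: 7.3
eef_pos: [0.5349, -0.2774, 0.1284]
eef_rot: [0.812, 0.584, -0.001, -0.004]
wrist_force: [-0.4, -0.3, -2.6]
grip_width: 0.108
gripper_force: 58.9
```

Request:
step_arm(
  commands=[
    {"dx": 0,"dy": 0,"dz": -1.5,"ax": 0,"ay": 0,"az": 0,"gripper": 0},
    {"dx": 0,"dy": 0,"dz": -2.8,"ax": 0,"ay": 0,"az": 0,"gripper": 0},
    {"dx": 0,"dy": 0,"dz": -2.8,"ax": 0,"ay": 0,"az": 0,"gripper": 0},
    {"dx": 0,"dy": 0,"dz": -2.8,"ax": 0,"ay": 0,"az": 0,"gripper": 0},
    {"dx": 0,"dy": 0,"dz": -2.8,"ax": 0,"ay": 0,"az": 0,"gripper": 0},
  ],
)

```text
time_s: 7.8
eef_pos: [0.5366, -0.2786, 0.199]
eef_rot: [0.812, 0.584, -0.001, -0.002]
wrist_force: [-0.1, 0.1, -2.8]
grip_width: 0.103
gripper_force: 59.0
```

Run:
```python
from fit import *
s=state();print(s['eef_pos'],s['eef_rot'],s['grip_width'],s['gripper_force'],s['wrist_force'],s['time_s'])
i=grab_frame('wrist');m=find('wrist',['long_leg'])
j=grab_frame('top')
def knobs(im):
    h=cv2.cvtColor(im,cv2.COLOR_RGB2HSV);k=((h[...,0]<14)&(h[...,1]>170)&(h[...,2]>130)).astype(np.uint8)
    n,_,st,ce=cv2.connectedComponentsWithStats(k)
    for a,b in zip(st[1:],ce[1:]):
        if a[4]>30: print("blob",a,b.round(1))
knobs(j);knobs(grab_frame('side'))
save(np.hstack([cv2.resize(i,(400,300)),cv2.resize(j[130:370,90:410],(400,300))]),'g.png')
```

```text
[ 0.537 -0.279  0.199] [ 0.812  0.584 -0.001 -0.002] 0.10316884712726272 58.97498846054077 [-0.13   0.126 -2.83 ] 7.8
wrist long_leg 0.89 cen 240.8 286.5 box 132 212 335 428
```

View pics/g.png

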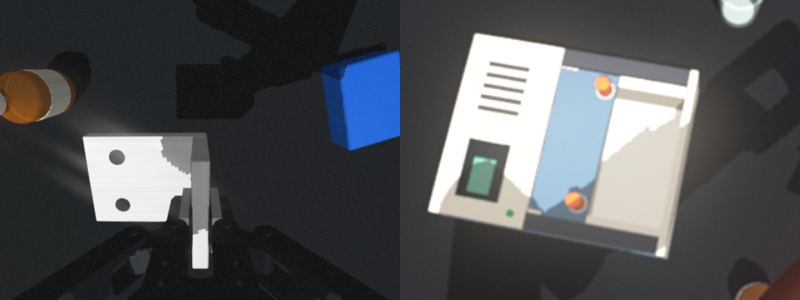

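The bracket is held level in the fingers (left). The right half shows the meter with the compartment open. I'll carry it above the compartment.

```bash
python3 plan.py 3 .577 .029 .205 -1.3
```

```text
from [ 0.537  -0.2789  0.1994] -18.49 tilt [-0.0034  0.0023 -1.    ]
{'dx': np.float64(4.06), 'dy': np.float64(-0.8), 'dz': np.float64(-0.08), 'az': np.float64(-0.72)}
{'dx': np.float64(4.12), 'dy': np.float64(-0.39), 'dz': np.float64(-0.08), 'az': np.float64(-0.72)}
{'dx': np.float64(4.14), 'dy': np.float64(0.03), 'dz': np.float64(-0.08), 'az': np.float64(-0.72)}
```

Request:
step_arm(
  commands=[
    {"dx": 0.6,"dy": -0.1,"dz": -0.08,"ax": 0,"ay": 0,"az": -0.1,"gripper": 0},
    {"dx": 1.6,"dy": -0.3,"dz": -0.08,"ax": 0,"ay": 0,"az": -0.3,"gripper": 0},
    {"dx": 2.6,"dy": -0.5,"dz": -0.08,"ax": 0,"ay": 0,"az": -0.5,"gripper": 0},
    {"dx": 3.4,"dy": -0.65,"dz": -0.08,"ax": 0,"ay": 0,"az": -0.65,"gripper": 0},
    {"dx": 4.06,"dy": -0.8,"dz": -0.08,"ax": 0,"ay": 0,"az": -0.72,"gripper": 0},
  ],
)

```text
time_s: 8.5
eef_pos: [0.5514, -0.1749, 0.2035]
eef_rot: [0.781, 0.625, 0.0, -0.0]
wrist_force: [-0.2, -0.1, -1.7]
grip_width: 0.104
gripper_force: 58.9
```

Request:
step_arm(
  commands=[
    {"dx": 0.8,"dy": -0.08,"dz": -0.08,"ax": 0,"ay": 0,"az": -0.15,"gripper": 0},
    {"dx": 1.6,"dy": -0.16,"dz": -0.08,"ax": 0,"ay": 0,"az": -0.3,"gripper": 0},
    {"dx": 2.4,"dy": -0.23,"dz": -0.08,"ax": 0,"ay": 0,"az": -0.45,"gripper": 0},
    {"dx": 3.3,"dy": -0.32,"dz": -0.08,"ax": 0,"ay": 0,"az": -0.6,"gripper": 0},
    {"dx": 4.12,"dy": -0.39,"dz": -0.08,"ax": 0,"ay": 0,"az": -0.72,"gripper": 0},
  ],
)

```text
time_s: 9.0
eef_pos: [0.5644, -0.0728, 0.2057]
eef_rot: [0.748, 0.663, 0.0, -0.0]
wrist_force: [0.0, 0.3, -2.2]
grip_width: 0.1
gripper_force: 58.9
```

Request:
step_arm(
  commands=[
    {"dx": 0.8,"dy": 0,"dz": -0.08,"ax": 0,"ay": 0,"az": -0.15,"gripper": 0},
    {"dx": 1.6,"dy": 0,"dz": -0.08,"ax": 0,"ay": 0,"az": -0.3,"gripper": 0},
    {"dx": 2.4,"dy": 0,"dz": -0.08,"ax": 0,"ay": 0,"az": -0.45,"gripper": 0},
    {"dx": 3.5,"dy": 0.03,"dz": -0.08,"ax": 0,"ay": 0,"az": -0.6,"gripper": 0},
    {"dx": 4.14,"dy": 0.03,"dz": -0.08,"ax": 0,"ay": 0,"az": -0.72,"gripper": 0},
  ],
)

```text
time_s: 9.5
eef_pos: [0.5778, 0.0305, 0.2077]
eef_rot: [0.714, 0.7, 0.0, -0.0]
wrist_force: [0.3, -0.6, -1.9]
grip_width: 0.103
gripper_force: 58.9
```

Run:
```python
from fit import *
grab_frame('side');grab_frame('side')
s=state();print(s['eef_pos'],s['eef_rot'],s['grip_width'],s['gripper_force'],s['wrist_force'],s['time_s'])
i=grab_frame('wrist')
M=[.539,.131,-.022]
X=np.array([[-92,-150,85],[92,-150,85],[-92,-150,12],[92,-150,12],[-127,-160,85],[127,-160,85],[92,-40,12],[-92,-40,12]])/1000
q=proj(cam('wrist',s),pose(M,X));print(q.round())
B=np.array([[-90,36,10],[-90,-36,10],[-90,36,0],[-90,-36,0]])/1000
R=Ro.from_quat(s["eef_rot"]).as_matrix()
Y=np.c_[B[:,1],B[:,0]+.005,0.030-B[:,2]]  # tool x=bracket y? check
W=np.array(s["eef_pos"])+Y@R.T
qb=proj(cam('wrist',s),W);print(qb.round(),W.round(3))
i=i.copy();save(i,'wc_raw.png')
for a,col in [(q,(255,0,0)),(qb,(0,255,0))]:
  for b in a:
    cv2.circle(i,tuple(int(v) for v in b.round()),2,col,-1)
save(i,'wc.png')
```

```text
[0.578 0.03  0.208] [ 0.713  0.701  0.    -0.   ] 0.10766813394278428 58.945096135139465 [ 0.056  0.042 -3.104] 9.6
[[147. 293.]
 [387. 295.]
 [179. 259.]
 [374. 260.]
 [106. 304.]
 [431. 307.]
 [380. 140.]
 [166. 140.]]
[[129. 222.]
 [152. 359.]
 [139. 216.]
 [160. 348.]] [[ 0.493  0.068  0.188]
 [ 0.492 -0.004  0.188]
 [ 0.493  0.068  0.178]
 [ 0.492 -0.004  0.178]]
```

View pics/wc.png

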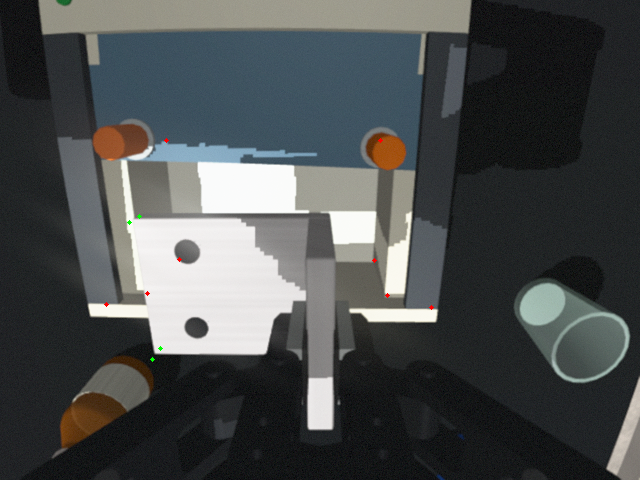

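The wrist view shows the end wall lower and wider, (92,317) to (437,321), than my 85 mm assumption predicts (red dots). Its top is probably at 104 mm, so I'll refit with both views.

```bash
python3 - <<'E'
from fit import *
st=dict(eef_pos=[.578,.03,.208],eef_rot=[.7135,.7007,0,0])
Xt=np.array([[-127,160,104],[127,160,104],[127,-160,104],[-127,-160,104]])/1000;Ut=np.array([(114,299),(150,158),(328,187),(302,335)])
Xw=np.array([[-127,-160,104],[127,-160,104],[-127,30,104],[127,30,104]])/1000;Uw=np.array([(91,318),(437,322),(40,33),(471,28)])
for z in (.085,.104):
    Xt[2:,2]=z;Xw[:2,2]=z
    ft=lambda p:(proj(cam("top"),pose(p,Xt))-Ut).ravel()
    fw=lambda p:(proj(cam("wrist",st),pose(p,Xw))-Uw).ravel()
    for f in (ft,fw,lambda p:np.r_[ft(p),fw(p)]):
        r=least_squares(f,[.54,.13,0]);print(z,r.x,r.fun.round(1))
M=r.x
# shutter via knob tops (wrist): z .129
K=np.array(onz(cam("wrist",st),[(108,143),(388,153)],.129));c,s=np.cos(M[2]),np.sin(M[2])
d=K[:,:2]-M[:2];print("knobs meter frame",np.c_[c*d[:,0]+s*d[:,1],-s*d[:,0]+c*d[:,1]])
print(pose(M,[[.04,-.103,0]]),np.degrees(M[2]))
E
python3 plan.py 1 .577 .029 .205 -1.3
```

```text
0.085 [ 0.539  0.131 -0.02 ] [-0.3  0.2 -0.5 -0.5  0.1  1.8  0.6 -1.4]
0.085 [ 0.538  0.128 -0.03 ] [ 13.2 -12.7  -9.3 -11.9   2.9   4.7  -4.8   7.9]
0.085 [ 0.538  0.129 -0.028] [  0.5  -0.1   1.4  -0.6   1.8   3.1   1.1  -0.2  13.5 -12.8  -8.9 -12.6
   2.8   4.5  -4.9   6.9]
0.104 [ 0.537  0.13  -0.026] [-0.5  0.6  0.2 -0.   0.7 -0.1 -0.3 -0.4]
0.104 [ 0.539  0.131 -0.025] [ 1.4 -3.1 -0.4 -3.2  3.2  1.1 -3.5  2.2]
0.104 [ 0.539  0.131 -0.025] [-0.6 -0.2 -0.  -0.7  0.4 -1.  -0.4 -1.4  1.2 -3.  -0.7 -3.1  2.8  1.3
 -4.   2.3]
knobs meter frame [[-0.08  -0.034]
 [ 0.08  -0.04 ]]
[[0.576 0.027 0.   ]] -1.4349784561343437
from [0.5777 0.0291 0.2077] -1.09 tilt [-4.e-04 -7.e-04 -1.e+00]
{'dx': np.float64(-0.0), 'dy': np.float64(-0.03), 'dz': np.float64(0.11), 'az': np.float64(0.03)}
```

With the end wall at 104 mm both views agree: meter at (0.539, 0.131), yaw −0.025, opening y −150 to −54. Now I lower the bracket.

Request:
step_arm(
  commands=[
    {"dx": -0.04,"dy": -0.05,"dz": 1,"ax": 0,"ay": 0,"az": 0.04,"gripper": 0},
    {"dx": -0.04,"dy": -0.05,"dz": 2,"ax": 0,"ay": 0,"az": 0.04,"gripper": 0},
    {"dx": -0.04,"dy": -0.05,"dz": 3,"ax": 0,"ay": 0,"az": 0.04,"gripper": 0},
    {"dx": -0.04,"dy": -0.05,"dz": 3.6,"ax": 0,"ay": 0,"az": 0.04,"gripper": 0},
    {"dx": -0.04,"dy": -0.05,"dz": 4,"ax": 0,"ay": 0,"az": 0.04,"gripper": 0},
  ],
)

```text
time_s: 10.15
eef_pos: [0.5757, 0.0265, 0.1062]
eef_rot: [0.717, 0.697, -0.001, -0.001]
wrist_force: [-0.1, 0.9, -2.5]
grip_width: 0.102
gripper_force: 58.9
```

Request:
step_arm(
  commands=[
    {"dx": 0,"dy": 0,"dz": 0.5,"ax": 0,"ay": 0,"az": 0,"gripper": 0},
    {"dx": 0,"dy": 0,"dz": 1,"ax": 0,"ay": 0,"az": 0,"gripper": 0},
    {"dx": 0,"dy": 0,"dz": 1.5,"ax": 0,"ay": 0,"az": 0,"gripper": 0},
    {"dx": 0,"dy": 0,"dz": 1.9,"ax": 0,"ay": 0,"az": 0,"gripper": 0},
    {"dx": 0,"dy": 0,"dz": 2.1,"ax": 0,"ay": 0,"az": 0,"gripper": 0},
  ],
)

```text
time_s: 10.65
eef_pos: [0.5758, 0.0273, 0.0539]
eef_rot: [0.716, 0.698, -0.001, -0.001]
wrist_force: [0.4, -0.1, -2.1]
grip_width: 0.102
gripper_force: 58.9
```

Request:
step_arm(
  commands=[
    {"dx": 0,"dy": 0,"dz": 0,"ax": 0,"ay": 0,"az": 0,"gripper": 0},
    {"dx": 0,"dy": 0,"dz": 0.1,"ax": 0,"ay": 0,"az": 0,"gripper": 0},
    {"dx": 0,"dy": 0,"dz": 0.2,"ax": 0,"ay": 0,"az": 0,"gripper": 0},
    {"dx": 0,"dy": 0,"dz": 0.25,"ax": 0,"ay": 0,"az": 0,"gripper": 0},
    {"dx": 0,"dy": 0,"dz": 0.25,"ax": 0,"ay": 0,"az": 0,"gripper": 0},
  ],
)

```text
time_s: 11.15
eef_pos: [0.5766, 0.0273, 0.0491]
eef_rot: [0.717, 0.698, 0.0, -0.0]
wrist_force: [0.3, 0.6, -2.2]
grip_width: 0.099
gripper_force: 58.9
```

Request:
step_arm(
  commands=[
    {"dx": 0,"dy": 0,"dz": 0.05,"ax": 0,"ay": 0,"az": 0,"gripper": 0},
    {"dx": 0,"dy": 0,"dz": 0.1,"ax": 0,"ay": 0,"az": 0,"gripper": 0},
    {"dx": 0,"dy": 0,"dz": 0.14,"ax": 0,"ay": 0,"az": 0,"gripper": 0},
    {"dx": 0,"dy": 0,"dz": 0.16,"ax": 0,"ay": 0,"az": 0,"gripper": 0},
    {"dx": 0,"dy": 0,"dz": 0.16,"ax": 0,"ay": 0,"az": 0,"gripper": 0},
  ],
)

```text
time_s: 11.65
eef_pos: [0.5768, 0.0272, 0.0462]
eef_rot: [0.716, 0.698, -0.0, -0.0]
wrist_force: [-2.5, 0.6, 5.6]
grip_width: 0.108
gripper_force: 60.1
```

It touches the floor, with about 8 N added. I'll open and rise.

Request:
step_arm(
  commands=[
    {"dx": 0,"dy": 0,"dz": 0,"ax": 0,"ay": 0,"az": 0,"gripper": 15},
    {"dx": 0,"dy": 0,"dz": 0,"ax": 0,"ay": 0,"az": 0,"gripper": 25},
    {"dx": 0,"dy": 0,"dz": 0,"ax": 0,"ay": 0,"az": 0,"gripper": 40},
    {"dx": 0,"dy": 0,"dz": 0,"ax": 0,"ay": 0,"az": 0,"gripper": 40},
    {"dx": 0,"dy": 0,"dz": 0,"ax": 0,"ay": 0,"az": 0,"gripper": 40},
  ],
)

```text
time_s: 12.15
eef_pos: [0.5766, 0.0272, 0.045]
eef_rot: [0.717, 0.698, 0.0, -0.0]
wrist_force: [-0.0, 0.0, -0.1]
grip_width: 0.397
gripper_force: 0.0
```

Request:
step_arm(
  commands=[
    {"dx": 0,"dy": 0,"dz": -0.4,"ax": 0,"ay": 0,"az": 0,"gripper": 40},
    {"dx": 0,"dy": 0,"dz": -1.2,"ax": 0,"ay": 0,"az": 0,"gripper": 40},
    {"dx": 0,"dy": 0,"dz": -2.5,"ax": 0,"ay": 0,"az": 0,"gripper": 40},
    {"dx": 0,"dy": 0,"dz": -4.4,"ax": 0,"ay": 0,"az": 0,"gripper": 40},
    {"dx": 0,"dy": 0,"dz": -6.3,"ax": 0,"ay": 0,"az": 0,"gripper": 20},
  ],
)

```text
time_s: 12.65
eef_pos: [0.5758, 0.0273, 0.2041]
eef_rot: [0.717, 0.698, -0.0, -0.0]
wrist_force: [0.9, 0.7, -0.1]
grip_width: 0.244
gripper_force: 0.0
```

Request:
step_arm(
  commands=[
    {"dx": 0,"dy": 0,"dz": 0,"ax": 0,"ay": 0,"az": 0,"gripper": 0},
    {"dx": 0,"dy": 0,"dz": 0,"ax": 0,"ay": 0,"az": 0,"gripper": 0},
    {"dx": 0,"dy": 0,"dz": 0,"ax": 0,"ay": 0,"az": 0,"gripper": 0},
  ],
)

```text
time_s: 12.95
eef_pos: [0.5756, 0.0273, 0.2016]
eef_rot: [0.716, 0.698, -0.001, -0.001]
wrist_force: [-0.2, 0.4, 0.2]
grip_width: -0.0
gripper_force: 0.0
```

Run:
```python
from fit import *
s=state();print(s['eef_pos'],s['eef_rot'],s['grip_width'],s['wrist_force'],s['time_s'])
i=grab_frame('wrist').copy();save(i,'wd_raw.png')
M=[.539,.131,-.025];c=cam('wrist',s)
# long leg centre at meter (0,-.102); corners
B=np.array([[-45,-36,10],[-45,36,10],[45,-36,60],[45,36,60]])/1000+[0,-.102,.012]
for b in proj(c,pose(M,B)): cv2.circle(i,tuple(int(v) for v in b.round()),2,(0,255,0),-1)
F=[[-92,-150,12],[92,-150,12],[-127,-160,104],[127,-160,104]]
for b in proj(c,pose(M,np.array(F)/1000)): cv2.circle(i,tuple(int(v) for v in b.round()),2,(255,0,0),-1)
save(i,'wd.png')
```

```text
[0.576 0.027 0.202] [ 0.716  0.698 -0.001 -0.001] -0.00029846058621347247 [-0.221  0.399  0.197] 12.95
```

View pics/wd.png

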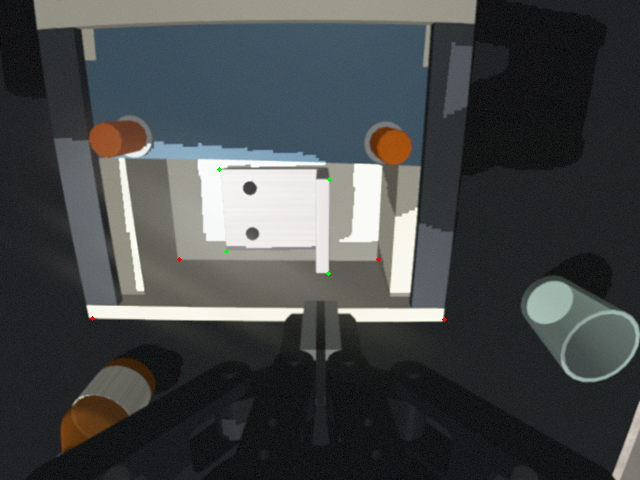

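The bracket stands flat in the compartment and matches the green prediction: leg x 222–316, short leg top at x≈323. Both knobs are visible. Next I place the shut fingers behind the near knob.

Request:
step_arm(
  commands=[
    {"dx": 1.4,"dy": -1.6,"dz": 0,"ax": 0,"ay": 0,"az": 0,"gripper": 0},
    {"dx": 2.8,"dy": -3.1,"dz": 0,"ax": 0,"ay": 0,"az": 0,"gripper": 0},
    {"dx": 4.27,"dy": -4.77,"dz": 0,"ax": 0,"ay": 0,"az": 0,"gripper": 0},
    {"dx": 4.27,"dy": -4.77,"dz": 0,"ax": 0,"ay": 0,"az": 0,"gripper": 0},
    {"dx": 4.27,"dy": -4.77,"dz": 0.5,"ax": 0,"ay": 0,"az": 0,"gripper": 0},
  ],
)

```text
time_s: 13.5
eef_pos: [0.4597, 0.1382, 0.1898]
eef_rot: [0.716, 0.699, 0.0, 0.0]
wrist_force: [-0.0, -0.1, 1.2]
grip_width: 0.001
gripper_force: 0.0
```

Request:
step_arm(
  commands=[
    {"dx": 0,"dy": 0,"dz": 1,"ax": 0,"ay": 0,"az": 0,"gripper": 0},
    {"dx": 0,"dy": 0,"dz": 2,"ax": 0,"ay": 0,"az": 0,"gripper": 0},
    {"dx": 0,"dy": 0,"dz": 3,"ax": 0,"ay": 0,"az": 0,"gripper": 0},
    {"dx": 0,"dy": 0,"dz": 3.4,"ax": 0,"ay": 0,"az": 0,"gripper": 0},
    {"dx": 0,"dy": 0,"dz": 3.4,"ax": 0,"ay": 0,"az": 0,"gripper": 0},
  ],
)

```text
time_s: 14.0
eef_pos: [0.4588, 0.136, 0.1022]
eef_rot: [0.717, 0.697, -0.002, -0.002]
wrist_force: [-0.5, 0.2, -0.5]
grip_width: 0.0
gripper_force: 0.0
```

```bash
cat > mf.py <<'E'
from fit import *
M=[.539,.131,-.025]
def tom(P):
    c,s=np.cos(M[2]),np.sin(M[2]);d=np.atleast_2d(P)[:,:2]-M[:2];return np.c_[c*d[:,0]+s*d[:,1],-s*d[:,0]+c*d[:,1]]*1000
def knobs(name,z=.129):
    s=state();im=grab_frame(name)
    h=cv2.cvtColor(im,cv2.COLOR_RGB2HSV);k=((h[...,0]<12)&(h[...,1]>150)&(h[...,2]>60)).astype(np.uint8)
    n,_,st,ce=cv2.connectedComponentsWithStats(k)
    for a,b in zip(st[1:],ce[1:]):
        m=tom(onz(cam(name,s),b,.111))[0]
        if a[4]>15 and abs(m[0])<110 and abs(m[1])<165: print(name,"knob",m.round(0),"area",a[4])
if __name__=="__main__":
    s=state();print("tcp meter",tom(s["eef_pos"]).round(1),s["eef_pos"][2].round(4) if hasattr(s["eef_pos"][2],'round') else s["eef_pos"][2],np.array(s["wrist_force"]).round(1),s["time_s"])
    for n in ("wrist","side","top"): knobs(n)
E
python3 mf.py
```

```text
tcp meter [[-80.3   3. ]] 0.1022 [-0.5  0.2 -0.5] 14.0
side knob [-83. -36.] area 48
top knob [ 74. -42.] area 26
```

Request:
step_arm(
  commands=[
    {"dx": -0.5,"dy": 0,"dz": 0,"ax": 0,"ay": 0,"az": 0,"gripper": 0},
    {"dx": -0.8,"dy": 0,"dz": 0,"ax": 0,"ay": 0,"az": 0,"gripper": 0},
    {"dx": -1.0,"dy": 0,"dz": 0,"ax": 0,"ay": 0,"az": 0,"gripper": 0},
    {"dx": -1.2,"dy": 0,"dz": 0,"ax": 0,"ay": 0,"az": 0,"gripper": 0},
    {"dx": -1.35,"dy": 0,"dz": 0,"ax": 0,"ay": 0,"az": 0,"gripper": 0},
  ],
)

```text
time_s: 14.65
eef_pos: [0.4604, 0.1033, 0.106]
eef_rot: [0.717, 0.697, 0.001, 0.001]
wrist_force: [1.2, 3.0, 1.8]
grip_width: 0.002
gripper_force: 1.7
```

```bash
python3 mf.py
```

```text
tcp meter [[-77.9 -29.6]] 0.106 [1.2 3.  1.8] 14.65
side knob [ 79. -36.] area 16
side knob [-82. -53.] area 53
top knob [ 75. -44.] area 25
```

Request:
step_arm(
  commands=[
    {"dx": 0.8,"dy": 0,"dz": 0,"ax": 0,"ay": 0,"az": 0,"gripper": 0},
    {"dx": 0.8,"dy": 1.9,"dz": 0,"ax": 0,"ay": 0,"az": 0,"gripper": 0},
    {"dx": 0.8,"dy": 3.8,"dz": 0,"ax": 0,"ay": 0,"az": 0,"gripper": 0},
    {"dx": 0.8,"dy": 5.5,"dz": 0,"ax": 0,"ay": 0,"az": 0,"gripper": 0},
    {"dx": 0.8,"dy": 6.35,"dz": 0,"ax": 0,"ay": 0,"az": 0,"gripper": 0},
  ],
)

```text
time_s: 15.3
eef_pos: [0.621, 0.1183, 0.1044]
eef_rot: [0.716, 0.698, -0.001, 0.001]
wrist_force: [-0.1, -0.6, -0.1]
grip_width: -0.001
gripper_force: 0.0
```

Request:
step_arm(
  commands=[
    {"dx": 0,"dy": 0,"dz": 0,"ax": 0,"ay": 0,"az": 0,"gripper": 0},
    {"dx": -0.4,"dy": 0,"dz": 0,"ax": 0,"ay": 0,"az": 0,"gripper": 0},
    {"dx": -0.7,"dy": 0,"dz": 0,"ax": 0,"ay": 0,"az": 0,"gripper": 0},
    {"dx": -1.0,"dy": 0,"dz": 0,"ax": 0,"ay": 0,"az": 0,"gripper": 0},
    {"dx": -1.2,"dy": 0,"dz": 0,"ax": 0,"ay": 0,"az": 0,"gripper": 0},
  ],
)

```text
time_s: 15.8
eef_pos: [0.6162, 0.0884, 0.1047]
eef_rot: [0.717, 0.697, -0.001, -0.001]
wrist_force: [-0.4, 1.8, -1.0]
grip_width: 0.001
gripper_force: 0.6
```

```bash
python3 mf.py
```

```text
tcp meter [[ 78.2 -40.7]] 0.1047 [-0.4  1.8 -1. ] 15.8
side knob [ 75. -63.] area 41
side knob [-85. -59.] area 48
top knob [ 72. -66.] area 24
```

Request:
step_arm(
  commands=[
    {"dx": 0.6,"dy": 0,"dz": 0,"ax": 0,"ay": 0,"az": 0,"gripper": 0},
    {"dx": 0.6,"dy": -1.9,"dz": 0,"ax": 0,"ay": 0,"az": 0,"gripper": 0},
    {"dx": 0.6,"dy": -3.8,"dz": 0,"ax": 0,"ay": 0,"az": 0,"gripper": 0},
    {"dx": 0.6,"dy": -5.5,"dz": 0,"ax": 0,"ay": 0,"az": 0,"gripper": 0},
    {"dx": 0.6,"dy": -6.35,"dz": 0,"ax": 0,"ay": 0,"az": 0,"gripper": 0},
  ],
)

```text
time_s: 16.45
eef_pos: [0.4554, 0.1095, 0.1041]
eef_rot: [0.716, 0.698, -0.001, -0.001]
wrist_force: [0.8, 0.2, -0.4]
grip_width: -0.002
gripper_force: 0.0
```

Request:
step_arm(
  commands=[
    {"dx": 0,"dy": 0,"dz": 0,"ax": 0,"ay": 0,"az": 0,"gripper": 0},
    {"dx": -0.4,"dy": 0,"dz": 0,"ax": 0,"ay": 0,"az": 0,"gripper": 0},
    {"dx": -0.7,"dy": 0,"dz": 0,"ax": 0,"ay": 0,"az": 0,"gripper": 0},
    {"dx": -1.0,"dy": 0,"dz": 0,"ax": 0,"ay": 0,"az": 0,"gripper": 0},
    {"dx": -1.3,"dy": 0,"dz": 0,"ax": 0,"ay": 0,"az": 0,"gripper": 0},
  ],
)

```text
time_s: 16.95
eef_pos: [0.4609, 0.0758, 0.106]
eef_rot: [0.717, 0.697, 0.002, 0.001]
wrist_force: [3.2, 5.1, 1.7]
grip_width: 0.003
gripper_force: 2.6
```

```bash
python3 mf.py
```

```text
tcp meter [[-76.7 -57.2]] 0.106 [3.2 5.1 1.7] 16.95
side knob [ 77. -68.] area 35
side knob [-83. -80.] area 52
top knob [ 74. -70.] area 25
```

Request:
step_arm(
  commands=[
    {"dx": 0.85,"dy": 0,"dz": 0,"ax": 0,"ay": 0,"az": 0,"gripper": 0},
    {"dx": 0.85,"dy": 1.9,"dz": 0,"ax": 0,"ay": 0,"az": 0,"gripper": 0},
    {"dx": 0.85,"dy": 3.8,"dz": 0,"ax": 0,"ay": 0,"az": 0,"gripper": 0},
    {"dx": 0.85,"dy": 5.5,"dz": 0,"ax": 0,"ay": 0,"az": 0,"gripper": 0},
    {"dx": 0.85,"dy": 6.35,"dz": 0,"ax": 0,"ay": 0,"az": 0,"gripper": 0},
  ],
)

```text
time_s: 17.6
eef_pos: [0.6208, 0.092, 0.1047]
eef_rot: [0.717, 0.698, -0.0, 0.001]
wrist_force: [0.3, -0.0, 0.5]
grip_width: -0.001
gripper_force: 0.0
```

Request:
step_arm(
  commands=[
    {"dx": 0,"dy": 0,"dz": 0,"ax": 0,"ay": 0,"az": 0,"gripper": 0},
    {"dx": -0.4,"dy": 0,"dz": 0,"ax": 0,"ay": 0,"az": 0,"gripper": 0},
    {"dx": -0.75,"dy": 0,"dz": 0,"ax": 0,"ay": 0,"az": 0,"gripper": 0},
    {"dx": -1.1,"dy": 0,"dz": 0,"ax": 0,"ay": 0,"az": 0,"gripper": 0},
    {"dx": -1.4,"dy": 0,"dz": 0,"ax": 0,"ay": 0,"az": 0,"gripper": 0},
  ],
)

```text
time_s: 18.1
eef_pos: [0.6153, 0.0571, 0.1047]
eef_rot: [0.717, 0.697, -0.001, -0.001]
wrist_force: [-1.0, 1.4, 0.0]
grip_width: -0.002
gripper_force: 0.7
```

Request:
step_arm(
  commands=[
    {"dx": 0.65,"dy": 0,"dz": 0,"ax": 0,"ay": 0,"az": 0,"gripper": 0},
    {"dx": 0.65,"dy": -1.9,"dz": 0,"ax": 0,"ay": 0,"az": 0,"gripper": 0},
    {"dx": 0.65,"dy": -3.8,"dz": 0,"ax": 0,"ay": 0,"az": 0,"gripper": 0},
    {"dx": 0.65,"dy": -5.5,"dz": 0,"ax": 0,"ay": 0,"az": 0,"gripper": 0},
    {"dx": 0.65,"dy": -6.35,"dz": 0,"ax": 0,"ay": 0,"az": 0,"gripper": 0},
  ],
)

```text
time_s: 18.6
eef_pos: [0.4544, 0.0791, 0.1041]
eef_rot: [0.716, 0.698, -0.001, -0.001]
wrist_force: [0.1, 0.3, 0.4]
grip_width: -0.001
gripper_force: 0.0
```

Request:
step_arm(
  commands=[
    {"dx": 0,"dy": 0,"dz": 0,"ax": 0,"ay": 0,"az": 0,"gripper": 0},
    {"dx": -0.4,"dy": 0,"dz": 0,"ax": 0,"ay": 0,"az": 0,"gripper": 0},
    {"dx": -0.7,"dy": 0,"dz": 0,"ax": 0,"ay": 0,"az": 0,"gripper": 0},
    {"dx": -1.0,"dy": 0,"dz": 0,"ax": 0,"ay": 0,"az": 0,"gripper": 0},
    {"dx": -1.2,"dy": 0,"dz": 0,"ax": 0,"ay": 0,"az": 0,"gripper": 0},
  ],
)

```text
time_s: 19.1
eef_pos: [0.46, 0.048, 0.106]
eef_rot: [0.717, 0.697, 0.002, 0.001]
wrist_force: [1.2, 3.8, 3.0]
grip_width: 0.001
gripper_force: 2.0
```

```bash
python3 mf.py
```

```text
tcp meter [[-76.9 -85. ]] 0.106 [1.2 3.8 3. ] 19.1
side knob [  76. -100.] area 37
side knob [ -83. -108.] area 52
top knob [  73. -101.] area 25
```

Request:
step_arm(
  commands=[
    {"dx": 0.75,"dy": 0,"dz": 0,"ax": 0,"ay": 0,"az": 0,"gripper": 0},
    {"dx": 0.75,"dy": 1.9,"dz": 0,"ax": 0,"ay": 0,"az": 0,"gripper": 0},
    {"dx": 0.75,"dy": 3.8,"dz": 0,"ax": 0,"ay": 0,"az": 0,"gripper": 0},
    {"dx": 0.75,"dy": 5.5,"dz": 0,"ax": 0,"ay": 0,"az": 0,"gripper": 0},
    {"dx": 0.75,"dy": 6.35,"dz": 0,"ax": 0,"ay": 0,"az": 0,"gripper": 0},
  ],
)

```text
time_s: 19.75
eef_pos: [0.62, 0.0622, 0.1047]
eef_rot: [0.716, 0.698, -0.0, 0.001]
wrist_force: [-0.1, 0.2, 0.5]
grip_width: -0.004
gripper_force: 0.0
```

Request:
step_arm(
  commands=[
    {"dx": 0,"dy": 0,"dz": 0,"ax": 0,"ay": 0,"az": 0,"gripper": 0},
    {"dx": -0.4,"dy": 0,"dz": 0,"ax": 0,"ay": 0,"az": 0,"gripper": 0},
    {"dx": -0.7,"dy": 0,"dz": 0,"ax": 0,"ay": 0,"az": 0,"gripper": 0},
    {"dx": -1.0,"dy": 0,"dz": 0,"ax": 0,"ay": 0,"az": 0,"gripper": 0},
    {"dx": -1.2,"dy": 0,"dz": 0,"ax": 0,"ay": 0,"az": 0,"gripper": 0},
  ],
)

```text
time_s: 20.25
eef_pos: [0.6147, 0.0322, 0.1047]
eef_rot: [0.717, 0.697, -0.001, -0.001]
wrist_force: [-1.5, 1.9, -0.6]
grip_width: -0.001
gripper_force: 0.7
```

Request:
step_arm(
  commands=[
    {"dx": 0.7,"dy": 0,"dz": 0,"ax": 0,"ay": 0,"az": 0,"gripper": 0},
    {"dx": 0.7,"dy": -1.9,"dz": 0,"ax": 0,"ay": 0,"az": 0,"gripper": 0},
    {"dx": 0.7,"dy": -3.8,"dz": 0,"ax": 0,"ay": 0,"az": 0,"gripper": 0},
    {"dx": 0.7,"dy": -5.5,"dz": 0,"ax": 0,"ay": 0,"az": 0,"gripper": 0},
    {"dx": 0.7,"dy": -6.35,"dz": 0,"ax": 0,"ay": 0,"az": 0,"gripper": 0},
  ],
)

```text
time_s: 20.75
eef_pos: [0.4539, 0.0557, 0.1042]
eef_rot: [0.716, 0.698, -0.001, -0.001]
wrist_force: [0.1, 0.2, 0.3]
grip_width: -0.003
gripper_force: 0.0
```

Request:
step_arm(
  commands=[
    {"dx": 0,"dy": 0,"dz": 0,"ax": 0,"ay": 0,"az": 0,"gripper": 0},
    {"dx": -0.4,"dy": 0,"dz": 0,"ax": 0,"ay": 0,"az": 0,"gripper": 0},
    {"dx": -0.7,"dy": 0,"dz": 0,"ax": 0,"ay": 0,"az": 0,"gripper": 0},
    {"dx": -0.9,"dy": 0,"dz": 0,"ax": 0,"ay": 0,"az": 0,"gripper": 0},
    {"dx": -1.1,"dy": 0,"dz": 0,"ax": 0,"ay": 0,"az": 0,"gripper": 0},
  ],
)

```text
time_s: 21.25
eef_pos: [0.4595, 0.0271, 0.1061]
eef_rot: [0.717, 0.697, 0.002, 0.001]
wrist_force: [1.2, 5.3, 3.2]
grip_width: 0.0
gripper_force: 2.2
```

```bash
python3 mf.py
```

```text
tcp meter [[ -76.9 -105.9]] 0.1061 [1.2 5.3 3.2] 21.25
side knob [  75. -123.] area 43
side knob [ -84. -130.] area 54
top knob [  72. -125.] area 24
```

Request:
step_arm(
  commands=[
    {"dx": 0.6,"dy": 0,"dz": 0,"ax": 0,"ay": 0,"az": 0,"gripper": 0},
    {"dx": 0.6,"dy": 1.9,"dz": 0,"ax": 0,"ay": 0,"az": 0,"gripper": 0},
    {"dx": 0.6,"dy": 3.8,"dz": 0,"ax": 0,"ay": 0,"az": 0,"gripper": 0},
    {"dx": 0.6,"dy": 5.5,"dz": 0,"ax": 0,"ay": 0,"az": 0,"gripper": 0},
    {"dx": 0.6,"dy": 6.35,"dz": 0,"ax": 0,"ay": 0,"az": 0,"gripper": 0},
  ],
)

```text
time_s: 21.9
eef_pos: [0.6193, 0.0371, 0.1046]
eef_rot: [0.716, 0.698, -0.0, 0.001]
wrist_force: [-0.6, 0.8, -0.3]
grip_width: -0.002
gripper_force: 0.0
```

Request:
step_arm(
  commands=[
    {"dx": 0,"dy": 0,"dz": 0,"ax": 0,"ay": 0,"az": 0,"gripper": 0},
    {"dx": -0.3,"dy": 0,"dz": 0,"ax": 0,"ay": 0,"az": 0,"gripper": 0},
    {"dx": -0.55,"dy": 0,"dz": 0,"ax": 0,"ay": 0,"az": 0,"gripper": 0},
    {"dx": -0.75,"dy": 0,"dz": 0,"ax": 0,"ay": 0,"az": 0,"gripper": 0},
    {"dx": -0.92,"dy": 0,"dz": 0,"ax": 0,"ay": 0,"az": 0,"gripper": 0},
  ],
)

```text
time_s: 22.4
eef_pos: [0.6142, 0.0146, 0.1046]
eef_rot: [0.717, 0.697, -0.001, -0.001]
wrist_force: [0.2, 0.4, -0.8]
grip_width: 0.003
gripper_force: 0.7
```

```bash
python3 mf.py
```

```text
tcp meter [[  78.1 -114.5]] 0.1046 [ 0.2  0.4 -0.8] 22.4
side knob [  75. -136.] area 43
side knob [ -86. -134.] area 42
top knob [  76. -140.] area 19
```

Request:
step_arm(
  commands=[
    {"dx": -0.04,"dy": 0,"dz": 0,"ax": 0,"ay": 0,"az": 0,"gripper": 0},
    {"dx": -0.08,"dy": 0,"dz": 0,"ax": 0,"ay": 0,"az": 0,"gripper": 0},
    {"dx": -0.12,"dy": 0,"dz": 0,"ax": 0,"ay": 0,"az": 0,"gripper": 0},
    {"dx": -0.12,"dy": 0,"dz": 0,"ax": 0,"ay": 0,"az": 0,"gripper": 0},
  ],
)

```text
time_s: 22.95
eef_pos: [0.6156, 0.0142, 0.1053]
eef_rot: [0.717, 0.697, 0.001, -0.001]
wrist_force: [-0.7, 6.9, 1.6]
grip_width: -0.002
gripper_force: 3.5
```

Request:
step_arm(
  commands=[
    {"dx": 0.6,"dy": 0,"dz": 0,"ax": 0,"ay": 0,"az": 0,"gripper": 0},
    {"dx": 0.6,"dy": -1.9,"dz": 0,"ax": 0,"ay": 0,"az": 0,"gripper": 0},
    {"dx": 0.6,"dy": -3.8,"dz": 0,"ax": 0,"ay": 0,"az": 0,"gripper": 0},
    {"dx": 0.6,"dy": -5.5,"dz": 0,"ax": 0,"ay": 0,"az": 0,"gripper": 0},
    {"dx": 0.6,"dy": -6.35,"dz": 0,"ax": 0,"ay": 0,"az": 0,"gripper": 0},
  ],
)

```text
time_s: 23.45
eef_pos: [0.4537, 0.0316, 0.1041]
eef_rot: [0.716, 0.698, -0.001, -0.001]
wrist_force: [0.7, 0.2, 0.4]
grip_width: 0.0
gripper_force: 0.0
```

Request:
step_arm(
  commands=[
    {"dx": 0,"dy": 0,"dz": 0,"ax": 0,"ay": 0,"az": 0,"gripper": 0},
    {"dx": -0.3,"dy": 0,"dz": 0,"ax": 0,"ay": 0,"az": 0,"gripper": 0},
    {"dx": -0.45,"dy": 0,"dz": 0,"ax": 0,"ay": 0,"az": 0,"gripper": 0},
    {"dx": -0.55,"dy": 0,"dz": 0,"ax": 0,"ay": 0,"az": 0,"gripper": 0},
    {"dx": -0.6,"dy": 0,"dz": 0,"ax": 0,"ay": 0,"az": 0,"gripper": 0},
  ],
)

```text
time_s: 23.95
eef_pos: [0.4594, 0.0185, 0.1062]
eef_rot: [0.718, 0.696, 0.004, -0.001]
wrist_force: [1.3, 12.7, 3.8]
grip_width: -0.0
gripper_force: 6.3
```

```bash
python3 mf.py
```

```text
tcp meter [[ -76.7 -114.5]] 0.1062 [ 1.3 12.7  3.8] 23.95
side knob [  75. -136.] area 35
side knob [ -84. -136.] area 49
top knob [  71. -137.] area 22
```

The near end presses against the stop. I'll press the far end once more to confirm, then retreat and check.

Request:
step_arm(
  commands=[
    {"dx": 0.6,"dy": 0,"dz": 0,"ax": 0,"ay": 0,"az": 0,"gripper": 0},
    {"dx": 0.6,"dy": 1.9,"dz": 0,"ax": 0,"ay": 0,"az": 0,"gripper": 0},
    {"dx": 0.6,"dy": 3.8,"dz": 0,"ax": 0,"ay": 0,"az": 0,"gripper": 0},
    {"dx": 0.6,"dy": 5.5,"dz": 0,"ax": 0,"ay": 0,"az": 0,"gripper": 0},
    {"dx": 0.6,"dy": 6.35,"dz": 0,"ax": 0,"ay": 0,"az": 0,"gripper": 0},
  ],
)

```text
time_s: 24.6
eef_pos: [0.6212, 0.0259, 0.1055]
eef_rot: [0.717, 0.697, 0.001, 0.002]
wrist_force: [0.4, 0.0, -0.3]
grip_width: 0.001
gripper_force: 0.0
```

Request:
step_arm(
  commands=[
    {"dx": 0,"dy": 0,"dz": 0,"ax": 0,"ay": 0,"az": 0,"gripper": 0},
    {"dx": -0.3,"dy": 0,"dz": 0,"ax": 0,"ay": 0,"az": 0,"gripper": 0},
    {"dx": -0.5,"dy": 0,"dz": 0,"ax": 0,"ay": 0,"az": 0,"gripper": 0},
    {"dx": -0.62,"dy": 0,"dz": 0,"ax": 0,"ay": 0,"az": 0,"gripper": 0},
    {"dx": -0.62,"dy": 0,"dz": 0,"ax": 0,"ay": 0,"az": 0,"gripper": 0},
  ],
)

```text
time_s: 25.1
eef_pos: [0.6145, 0.0137, 0.1046]
eef_rot: [0.717, 0.697, 0.002, -0.002]
wrist_force: [1.9, 7.8, -2.5]
grip_width: 0.002
gripper_force: 3.6
```

Request:
step_arm(
  commands=[
    {"dx": 0.4,"dy": 0,"dz": 0,"ax": 0,"ay": 0,"az": 0,"gripper": 0},
    {"dx": 0.6,"dy": 0,"dz": 0,"ax": 0,"ay": 0,"az": 0,"gripper": 0},
    {"dx": 0.6,"dy": 0,"dz": -1.5,"ax": 0,"ay": 0,"az": 0,"gripper": 0},
    {"dx": 0.6,"dy": -1.5,"dz": -3,"ax": 0,"ay": 0,"az": 0,"gripper": 0},
    {"dx": 0.6,"dy": -3,"dz": -4.5,"ax": 0,"ay": 0,"az": 0,"gripper": 0},
  ],
)

```text
time_s: 25.6
eef_pos: [0.5445, 0.0281, 0.2142]
eef_rot: [0.716, 0.698, -0.001, 0.0]
wrist_force: [-0.2, 0.6, 0.7]
grip_width: 0.002
gripper_force: 0.0
```

Request:
step_arm(
  commands=[
    {"dx": 0,"dy": 0,"dz": 0,"ax": 0,"ay": 0,"az": 0,"gripper": 0},
    {"dx": 0,"dy": 0,"dz": 0,"ax": 0,"ay": 0,"az": 0,"gripper": 0},
    {"dx": 0,"dy": 0,"dz": 0,"ax": 0,"ay": 0,"az": 0,"gripper": 0},
  ],
)

```text
time_s: 25.9
eef_pos: [0.545, 0.0282, 0.2122]
eef_rot: [0.716, 0.698, -0.001, -0.0]
wrist_force: [-0.0, -0.1, 0.7]
grip_width: 0.001
gripper_force: 0.0
```

Run:
```python
from mf import *
s=state();print(tom(s["eef_pos"]),s["eef_pos"],s["wrist_force"],s["time_s"])
for n in("wrist","side","top"): knobs(n)
find("top",["reagent_mid","beaker_mid","tipbox_mid"]);find("side",["reagent_mid","beaker_mid","tipbox_mid"])
```

```text
[[   8.576 -102.584]] [0.545 0.028 0.212] [-0.023 -0.148  0.708] 25.9
side knob [  75. -137.] area 39
side knob [ -85. -136.] area 40
top knob [  71. -137.] area 21
top reagent_mid 0.69 cen 376.1 374.4 box 358 357 394 393
top beaker_mid 0.81 cen 361.9 126.0 box 343 103 382 151
top tipbox_mid 0.6 cen 475.9 172.3 box 443 145 508 199
side reagent_mid 0.85 cen 248.1 327.9 box 230 295 267 356
side beaker_mid 0.87 cen 428.2 230.0 box 414 209 445 253
side tipbox_mid 0.84 cen 472.7 319.7 box 438 286 508 355
side tipbox_mid 0.48 cen 289.0 208.8 box 236 175 348 244
```

```bash
python3 -c "
from station import *
print(sign_off())"
```

```text
the job is handed in; nothing more can be done
None
```

I handed the job in at about 26 s: the bracket sits on its long leg in the compartment, both shutter ends are against the stop (knobs at about −136 mm), and the bottle, beaker and blue box show no movement; the judge's verdict was not shown, and the bracket is hidden since the shutter closed over it.

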